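Find the heavy side of a drive wheel on the balancing stand and hold it down

TASK

The cast drive wheel for the lapping machine is on the balancing stand for static balancing, and its heavy side cannot be seen: turn it by hand and go by how it pulls or rolls back from either side. Bring the heavy side straight down, midway between where the wheel comes to rest from one side and from the other, and finish holding the wheel still there with the fingers gripping it; do not let go. Leave the hex key, the steel weight and the spanner where they lie.

Things in the scene. Friction and masses are not known exactly. Their poses are not given: they have to be found in the camera images.
- stand: Fixed grey balancing stand, 200 mm along the arbor by 150 mm. Origin on the worktop under its centre; x along the arbor away from the robot, y left, z up. Two uprights carry bearings 73 mm before and behind the wheel's middle plane; these are 24 mm long, 40 mm wide, tops 120 mm above the worktop, so fingers have room on both sides of the rim's upper part.
- wheel_centre (a point): Wheel's centre on the arbor axis, half-way through its width, 105 mm above the worktop; fixed to the stand, does not turn with the wheel; x along the arbor away from the robot, y left, z up. Bare-steel wheel 150 mm across; rim 26 mm wide along the arbor, 59 to 75 mm from the axis; five spokes 10 mm thick in its middle plane; hub 38 mm across.
- rim_top (a point): Topmost point of the rim, 180 mm above the worktop, 75 mm over the wheel's centre (does not turn with the wheel). A dense spot hidden in the rim makes one side heavy: it pulls with 1.4 to 2.4 N at the rim, the drag is 0.6 N. The rim can be gripped across its 26 mm width here and up to 45 degrees to either side.
- wheel (a joint): Wheel's angle, growing clockwise seen from the robot (top moves right, to -y); no stops; at 0 a dark drilling in the rim is topmost, which tells nothing of the heavy side. Bearings drag: let go, it rolls in 1 to 4 s toward heavy side down, never past it, and sticks short of it, by up to 28 degrees and equally from either side; with the heavy side that near the top or bottom it stays put.
- hex_key: Loose L-shaped hex key, 30 x 92 x 6 mm, lying to the left of the stand. Origin at its underside.
- trial_weight: Loose round steel weight, 42 mm across and 24 mm high, to the left of the stand. Origin at the centre of its underside.
- spanner: Loose spanner, 22 x 143 x 5 mm, lying farther left. Origin at its underside.

How it is judged:
By the outcome, as a careful person would: the job done as asked, in the order asked, and still so for the second after the job is handed in, while the arm keeps its last pose, push and grip.
It also fails if it takes over 54 s, if anything falls off the work surface, if the arm or the gripper's body presses on something with over 40 N, if the wrist force passes 120 N, or if a joint passes its speed limit or range.

ROBOT

A 6-joint arm with a two-finger parallel gripper is mounted at the origin on a cart in front of the work surface, level with it; the furniture and walls round the work are solid. World frame = base frame: x ahead of the robot, y to its left, z up, the work surface at z = 0. Lengths are in mm, angles in rad, forces in N, time in s.
With the tool pointing down it reaches from about 400 to 925 mm from the base axis. Payload 12.5 kg.
Tool frame: the origin (TCP) lies at the very end of the fingers, on their centre line; the grasp point (between the pads) lies 19 mm behind it (env.grip_point_offset is the distance from the TCP to the grasp point, in mm); z points along the fingers, y is the direction in which the jaws open and shut (so a half turn about z gives the same grasp; the last joint's range is limited). The gripper opens to 95 mm and grips with 3 to 60 N. Pads are 20 mm wide; open, the fingers measure 119 mm over their backs; the gripper's body (75 mm by 180 mm) begins 59 mm behind the grasp point.
Start: joints at [-1.374, 0.491, 1.559, -0, 1.092, -0.106], TCP at [186.394, -596.577, 214.661] pointing down, gripper open.
Joint ranges: [-3.1, 3.1], [-0.84, 2.19], [0.05, 2.79], [-1.13, 4.28], [0.06, 2.93], [-2.69, 2.69]. Speed limits (rad/s): [2.22, 2.22, 2.79, 3.14, 3.14, 3.14].

INTERFACE

Orientations are given as [roll, pitch, yaw] about the fixed x, y, z axes, in that order (R = Rz(yaw) Ry(pitch) Rx(roll)).
In Python, from cell import env gives the robot as it stands.
- The arm moves only by the tool drive_tool, never from a script. Its argument "commands" is a list of rows, each an object of numbers: "dx", "dy", "dz": the shift along the world's x, y, z in mm; "yaw": the turn about the world's z in degrees. In form: [{"dx": .., "dy": .., "dz": .., "yaw": ..}, ...]. A call has 1 to 5 rows; each row shifts and turns the commanded pose from where the row before left it; what a row does not reach is not made up. A row lasts 1/12 s, in which the tool goes at most 41.7 mm and 7.16 degrees, less where a joint would pass 70% of its speed; a pose out of reach is approached as far as the arm can. A call with a gripper value outside its range is refused whole. "grip" is the opening, from 0 (shut) to 1 (fully open), set as the call begins (left out, the last holds). The fingers move at their own pace and stop on an object; the grip force is fixed at half the most. Time passes only in rows, so rows that do not move let the fingers close. It gives the time, the measured TCP pose, the force and the opening at its end, in the units of the state.
- env.state(): the state, without advancing time (a new reading comes with each control period).
- env.read_camera(name): name is "scene" or "top" or "wrist"; returns the picture (384x512x3 uint8, red, green, blue); there is no depth.
- env.calibration(name): a dict with "intrinsics" (3x3 intrinsics, pixels), "dist_coeffs" ([k1, k2, p1, p2, k3] as OpenCV has them; the pictures are not rectified), "rvec" (rotation vector, rad) and "tvec" (3), from world to camera coordinates, as OpenCV has them. Camera axes: x right, y down, z forward; pixel columns grow to the right and rows downward; lengths in mm; the calibration is good to about 2 mm. A picture is of the moment at which its call begins: read the wrist's pose just before it. calibration takes no time and is no camera call; for the wrist camera it gives the pose at the moment of the call.
- env.job_done(): hands the job in, once; it reports no verdict.
Trained networks look in the newest picture that a camera, given by its name, has taken for a name from the list of things; names that differ only in an ending like _2 or _b are one class to them, and where a whole thing is asked for, a point or a joint stands for the part that bears it (a point fixed in the world has none). Each returns a list of dicts, best first, with "conf" (0 to 1); they miss things now and then, are a little off and sometimes report something else, mostly with a low value. They report only what shows in the picture. A call takes as long as a camera call.
- env.trace(query, camera): "pixels" (384x512 bool, what is visible of it) and "pixel" ([column, row] in pixels, amid what is visible of it).
- env.place_of(query, camera): "pixel" ([column, row] in pixels: a listed point, or the origin of a listed thing).
The state is a dict: "t": time; "joints": joint angles; "qvel": joint speeds; "tau": joint torques, N m; "eef_pos": TCP position; "tcp_rot": TCP orientation; "ft_force": force on the tool from outside, world axes, zero at the start; "moment": the same for the moment, N m; "opening": opening from 0.0 (shut) to 1.0 (fully open).
Only numpy, scipy, OpenCV 4.12 (cv2) and the standard library are available. Lean on these libraries where they do the work, as an engineer would, in place of code of your own. Each camera call takes 0.05 s, during which the arm holds its last target.

## Working session

There is one attempt and no reset: what is moved stays moved. The work goes in short steps, Python scripts to look and compute and a tool call to move; the robot and the scene stay as the last step left them, time stands still between calls to the robot, and variables do not carry over. Pictures are saved under pics/ and viewed, and the job is handed in when it is done.

Besides the shell and the picture viewer there is one more tool, called by a JSON object that holds its "op" and its "data". drive_tool: Moves the arm, as the interface text tells. Its arguments: {"type":"object","properties":{"commands":{"type":"array"},"grip":{"type":"number"}},"required":["commands"]}

```bash
ls; mkdir -p pics
cat > h.py <<'E'
import numpy as np, cv2
from cell import env
def cam(n):
    c=env.calibration(n); R=cv2.Rodrigues(np.array(c['rvec'],float))[0]
    return np.array(c['intrinsics'],float),np.array(c['dist_coeffs'],float),R,np.array(c['tvec'],float).reshape(3)
def ray(n,p):
    K,d,R,t=cam(n); u=cv2.undistortPoints(np.array([[p]],float),K,d)[0,0]
    return -R.T@t, R.T@np.array([u[0],u[1],1.])
def onplane(n,p,axis,v):
    o,r=ray(n,p); return o+r*(v-o[axis])/r[axis]
def tri(obs):
    A=np.zeros((3,3));b=np.zeros(3)
    for n,p in obs:
        o,r=ray(n,p); r=r/np.linalg.norm(r);P=np.eye(3)-np.outer(r,r);A+=P;b+=P@o
    return np.linalg.solve(A,b)
def proj(n,X):
    K,d,R,t=cam(n); return cv2.projectPoints(np.array(X,float).reshape(-1,1,3),cv2.Rodrigues(R)[0],t,K,d)[0][:,0]
def save(n,f,scale=1.5):
    im=env.read_camera(n); cv2.imwrite('pics/'+f,cv2.resize(im[:,:,::-1],None,fx=scale,fy=scale)); return im
E
python3 - <<'E'
from h import *
np.set_printoptions(precision=1,suppress=True)
s=env.state(); print(s)
for c in ['scene','top']:
    save(c,c+'0.png')
    for q in ['wheel_centre','rim_top','stand','wheel']:
        print(c,q,[(r['pixel'],r['conf']) for r in env.place_of(q,c)][:2])
a=env.state()['t'];print(a)
E
```

```text
pics
{'t': 0.0, 'joints': array([-1.4,  0.5,  1.6, -0. ,  1.1, -0.1]), 'qvel': array([ 0.,  0., -0., -0., -0., -0.]), 'tau': array([ -0. , -61.3, -25.8,   0.1,   0. ,  -0. ]), 'eef_pos': array([ 186.3, -596.3,  214.1]), 'tcp_rot': array([-3.1, -0. ,  0.3]), 'ft_force': array([-0.1,  0. , -0.8]), 'moment': array([ 0., -0.,  0.]), 'opening': 0.99928765646309}
scene wheel_centre [([331.3, 241.3], 0.95)]
scene rim_top [([333.9, 218.5], 0.94)]
scene stand [([322.1, 276.7], 0.84)]Traceback (most recent call last):
  File "<stdin>", line 7, in <module>
ValueError: it knows: hex_key, rim_top, spanner, stand, trial_weight, wheel_centre
```

Run:
```python
from h import *
np.set_printoptions(precision=1,suppress=True)
save('top','top0.png')
O={}
sc={'wheel_centre':[331.3,241.3],'rim_top':[333.9,218.5],'stand':[322.1,276.7]}
for q in ['wheel_centre','rim_top','stand']:
    r=env.place_of(q,'top'); print(q,[(x['pixel'],x['conf']) for x in r][:2])
    if r: print(tri([('scene',sc[q]),('top',r[0]['pixel'])]), onplane('top',r[0]['pixel'],2,{'wheel_centre':105,'rim_top':180,'stand':0}[q]),onplane('scene',sc[q],2,{'wheel_centre':105,'rim_top':180,'stand':0}[q]))
print(env.state()['t'],env.state()['tcp_rot'])
```

```text
wheel_centre []
rim_top [([340.3, 193.5], 0.81), ([293.5, 239.1], 0.38)]
[472.4 259.3 193.4] [475.9 254.7 180. ] [480.  264.7 180. ]
stand [([327.7, 205.2], 0.66)]
[465.8 253.2  25.8] [471.7 245.3   0. ] [476.1 261.7   0. ]
0.4 [-3.1 -0.   0.3]
```

View pics/scene0.png

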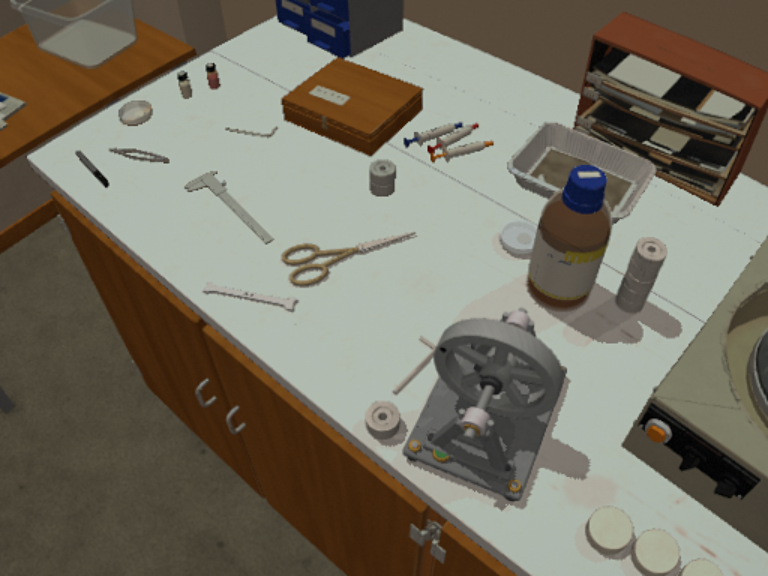

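View pics/top0.png

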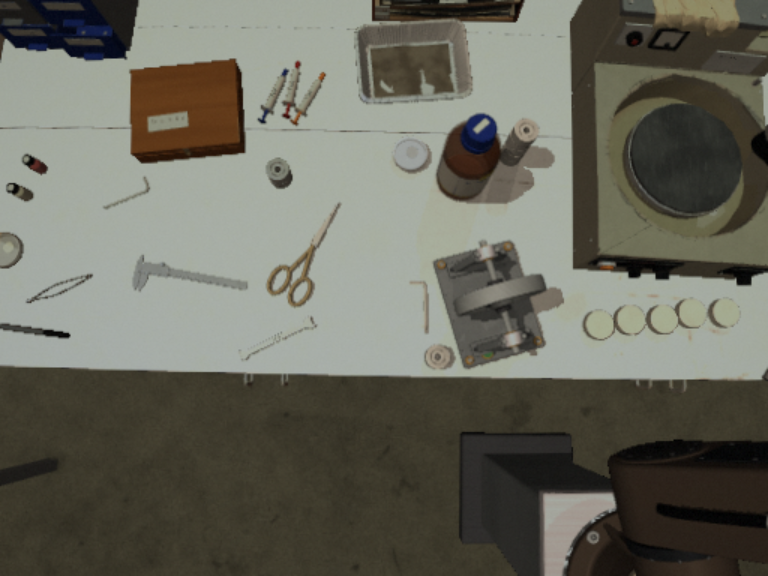

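```bash
cat > fit.py <<'E'
from h import *
from scipy.optimize import minimize, least_squares
def rim(p,rot=0):
    x,y,w=p; a=np.linspace(0,2*np.pi,73)
    pts=[]
    for dx in(-13,13):
        for t in a: pts.append([dx,75*np.sin(t),105+75*np.cos(t)])
    return tf(p,pts)
def tf(p,P):
    x,y,w=p; P=np.array(P,float); c,s=np.cos(w),np.sin(w)
    return np.c_[x+c*P[:,0]-s*P[:,1],y+s*P[:,0]+c*P[:,1],P[:,2]]
E
python3 - <<'E'
from fit import *
np.set_printoptions(precision=2,suppress=True)
hulls={}
for c in['scene','top']:
    im=env.read_camera(c)
    r=env.trace('wheel',c); print(c,[(q['conf'],q['pixels'].sum()) for q in r])
    m=r[0]['pixels'].astype(np.uint8)
    n,l,st,_=cv2.connectedComponentsWithStats(m); k=1+st[1:,4].argmax(); m=(l==k).astype(np.uint8)
    h=cv2.convexHull(np.argwhere(m)[:,::-1].astype(np.float32))
    hm=cv2.fillConvexPoly(np.zeros((384*4,512*4),np.uint8),np.int32(h*4+2),1); hulls[c]=hm
    cv2.imwrite(f'pics/w_{c}.png',np.where(m[...,None]>0,im[:,:,::-1],im[:,:,::-1]//3))
np.savez('hulls.npz',**hulls)
def cost(p,cams=('scene','top')):
    s=0
    for c in cams:
        q=proj(c,rim(p)); h=cv2.convexHull(q.astype(np.float32))
        g=cv2.fillConvexPoly(np.zeros((384*4,512*4),np.uint8),np.int32(h*4+2),1)
        s+=(g!=hulls[c]).sum()/max(1,(g|hulls[c]).sum())
    return s
for cams in(('scene','top'),('scene',),('top',)):
  best=None
  for w in(-.1,.1,.25,.4):
    r=minimize(cost,[473,255,w],args=(cams,),method='Nelder-Mead',options=dict(initial_simplex=[[473,255,w],[483,255,w],[473,265,w],[473,255,w+.15]]))
    if best is None or r.fun<best.fun:best=r
  print(cams,best.x,best.fun)
# base corners
for p in[(435,262),(512,240),(548,348),(467,365)]: print(onplane('top',np.array(p)/1.5,2,10))
print('bottle base/ cap', onplane('top',(465/1.5,190/1.5),2,0),tri([('scene',(585/1.5,175/1.5)),('top',(480/1.5,125/1.5))]))
print('stack top',tri([('scene',(651/1.5,247/1.5)),('top',(526/1.5,129/1.5))]))
E
```

```text
scene [(0.72, np.int64(4019))]
top [(0.73, np.int64(1095))]
('scene', 'top') [479.71 257.89   0.24] 0.5462488705961093
('scene',) [479.13 258.06   0.27] 0.04560073028579454
('top',) [482.38 255.34   0.12] 0.48087759661231705
[552.06 349.51  10.  ]
[596.51 207.74  10.  ]
[400.16 146.67  10.  ]
[368.08 292.28  10.  ]
bottle base/ cap [693.67 292.12   0.  ] [717.95 306.14 216.95]
stack top [761.57 207.76 121.11]
```

Run:
```python
from fit import *
np.set_printoptions(precision=2,suppress=True)
p=[479.5,258,.25]
for c,(x0,y0,x1,y1) in dict(top=(270,140,390,260),scene=(250,190,400,340)).items():
    im=env.read_camera(c)[:,:,::-1]
    s=5 if c=='top' else 4
    b=cv2.resize(im[y0:y1,x0:x1],None,fx=s,fy=s,interpolation=cv2.INTER_CUBIC)
    b=cv2.convertScaleAbs(b,alpha=1.6)
    clean=b.copy()
    def dr(P,col):
        q=(proj(c,P)-[x0,y0]+.5)*s
        cv2.polylines(b,[np.int32(q)],False,col,1)
    R=rim(p); dr(R[:73],(0,255,0)); dr(R[73:],(0,255,0))
    dr(tf(p,[[-100,-75,8],[100,-75,8],[100,75,8],[-100,75,8],[-100,-75,8]]),(0,0,255))
    dr(tf(p,[[-100,0,105],[100,0,105]]),(255,0,0))
    cv2.imwrite(f'pics/ov_{c}.png',b)
```

```text
(no output)
```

View pics/ov_top.png

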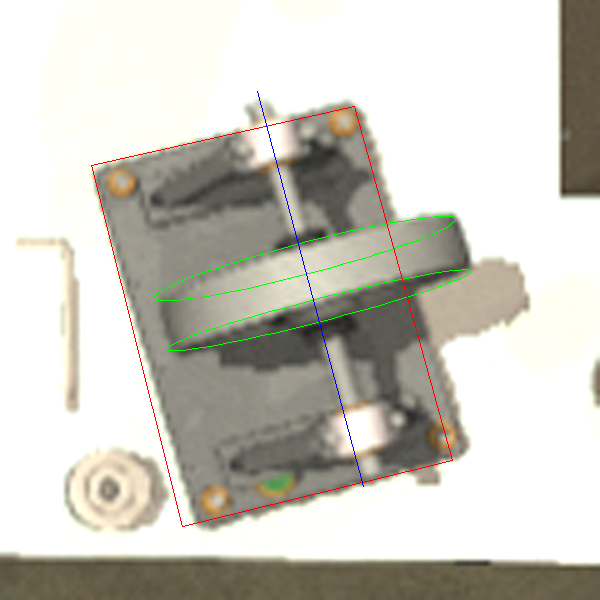

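View pics/ov_scene.png

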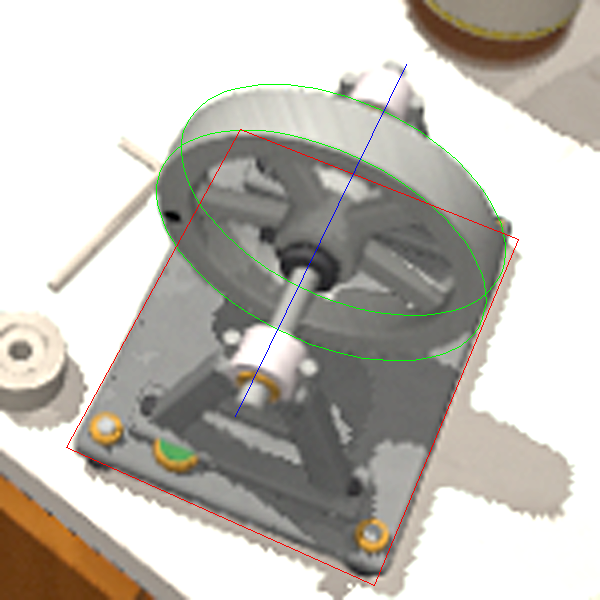

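Run:
```python
from fit import *
np.set_printoptions(precision=1,suppress=True)
for z in(0,100,200): print(z,[onplane('top',np.array(q)/1.5,2,z) for q in[(575,265),(575,65),(766,275)]])
print('machine front-left top corner',tri([('scene',(650,418)),('top',(575,268))]) if 0 else tri([('scene',(650/1.5,405/1.5)),('top',(575/1.5,268/1.5))]))
obs={'top':[((357,106),(100,-75,8)),((93,165),(100,75,8)),((467,445),(-100,-75,8)),((198,527),(-100,75,8)),((273,140),(73,0,115)),((357,428),(-73,0,115))],
'scene':[((80,440),(-100,75,8)),((385,575),(-100,-75,8)),((270,345),(-85,0,105))]}
off={'top':(270,140,5),'scene':(250,190,4)}
def res(p,cs):
    r=[]
    for c in cs:
        x0,y0,s=off[c]
        q=proj(c,tf(p,[o[1] for o in obs[c]])); a=np.array([o[0] for o in obs[c]])/s+[x0-.5,y0-.5]
        r.append((q-a).ravel())
    return np.concatenate(r)
for cs in(['top'],['scene'],['top','scene']):
    r=least_squares(res,[479,256,.25],args=(cs,)); print(cs,r.x,r.fun)
    print(r.x[2])
```

```text
0 [array([554.5,  88. ,   0. ]), array([963.2,  67.4,   0. ]), array([ 544., -288.,    0.])]
100 [array([533.4, 125.2, 100. ]), array([900.4, 106.8, 100. ]), array([ 524. , -212.4,  100. ])]
200 [array([512.3, 162.5, 200. ]), array([837.7, 146.1, 200. ]), array([ 504. , -136.8,  200. ])]
machine front-left top corner [540.  110.3 102.7]
['top'] [481.  255.1   0.3] [-0.8 -1.1 -0.1  0.7 -1.   1.4 -0.6 -0.1  0.8 -0.6  1.5 -0.3]
0.2811294959682311
['scene'] [491.3 259.3   0.3] [ 0.3 -2.8  0.7 -2.7 -1.   5.1]
0.25222301510356016
['top', 'scene'] [485.8 257.7   0.3] [-1.2 -2.5 -0.7 -1.5 -2.4  0.1 -2.2 -2.2  0.1 -2.6  0.  -2.2 -0.5  0.6
  0.6 -0.1 -1.6  8.2]
0.2665315849344503
```

{"op": "drive_tool", "data": {"commands": [{"dx": 0, "dy": 0, "dz": 30}, {"dx": 10, "dy": 5, "dz": 38}, {"dx": 20, "dy": 15, "dz": 30}, {"dx": 30, "dy": 25, "dz": 0}, {"dx": 30, "dy": 28, "dz": 0}], "grip": 0.65}}

```text
invalid input
```

{"op": "drive_tool", "data": {"commands": [{"dx": 0, "dy": 0, "dz": 30, "yaw": 0}, {"dx": 10, "dy": 5, "dz": 38, "yaw": 0}, {"dx": 20, "dy": 15, "dz": 30, "yaw": 3}, {"dx": 30, "dy": 25, "dz": 0, "yaw": 4}, {"dx": 30, "dy": 28, "dz": 0, "yaw": 4}], "grip": 0.65}}

```text
t: 1.12
eef_pos: [276.9, -523.7, 314.4]
tcp_rot: [3.138, 0.0, 0.496]
ft_force: [0.2, -0.5, -0.2]
opening: 0.712
```

{"op": "drive_tool", "data": {"commands": [{"dx": 26, "dy": 32, "dz": 0, "yaw": 5}, {"dx": 25, "dy": 33, "dz": 0, "yaw": 5}, {"dx": 24, "dy": 34, "dz": 0, "yaw": 5}, {"dx": 23, "dy": 34, "dz": 0, "yaw": 5}, {"dx": 22, "dy": 35, "dz": 0, "yaw": 5}]}}

```text
t: 1.53
eef_pos: [397.2, -353.8, 312.8]
tcp_rot: [3.141, 0.0, 0.935]
ft_force: [1.1, -1.2, -0.8]
opening: 0.65
```

{"op": "drive_tool", "data": {"commands": [{"dx": 20, "dy": 36, "dz": 0, "yaw": 5}, {"dx": 18, "dy": 37, "dz": 0, "yaw": 5}, {"dx": 16, "dy": 38, "dz": 0, "yaw": 5}, {"dx": 14, "dy": 39, "dz": 0, "yaw": 5}, {"dx": 10, "dy": 40, "dz": 0, "yaw": 5}]}}

```text
t: 1.95
eef_pos: [475.0, -163.7, 312.7]
tcp_rot: [3.141, 0.0, 1.372]
ft_force: [-0.2, -0.2, -0.1]
opening: 0.651
```

{"op": "drive_tool", "data": {"commands": [{"dx": 4, "dy": 41, "dz": 0, "yaw": 5}, {"dx": 0, "dy": 41, "dz": 0, "yaw": 5}, {"dx": 0, "dy": 41, "dz": 0, "yaw": 5}, {"dx": 0, "dy": 41, "dz": 0, "yaw": 5}, {"dx": 0, "dy": 41, "dz": 0, "yaw": 5}]}}

```text
t: 2.37
eef_pos: [477.9, 41.4, 312.9]
tcp_rot: [3.141, 0.0, 1.808]
ft_force: [1.6, 0.2, 0.0]
opening: 0.651
```

{"op": "drive_tool", "data": {"commands": [{"dx": 0, "dy": 41, "dz": 0, "yaw": 2}, {"dx": 0, "dy": 41, "dz": 0, "yaw": 0}, {"dx": 0, "dy": 40, "dz": 0, "yaw": 0}, {"dx": 0, "dy": 30, "dz": 0, "yaw": 0}, {"dx": 0, "dy": 0, "dz": 0, "yaw": 0}]}}

```text
t: 2.78
eef_pos: [477.9, 195.7, 312.6]
tcp_rot: [3.141, -0.001, 1.843]
ft_force: [0.2, -0.5, -0.2]
opening: 0.652
```

Run:
```python
from fit import *
np.set_printoptions(precision=2,suppress=True)
im=save('wrist','wr1.png')
for q in['wheel_centre','rim_top','stand']:
    print(q,[(x['pixel'],x['conf']) for x in env.place_of(q,'wrist')])
print('cam at',ray('wrist',(256,192)))
p=[481,256,.265]
b=cv2.resize(im[:,:,::-1],None,fx=1.5,fy=1.5)
def dr(P,col):
    q=(proj('wrist',P)+.5)*1.5-.5
    cv2.polylines(b,[np.int32(q)],False,col,1)
R=rim(p); dr(R[:73],(0,255,0)); dr(R[73:],(0,255,0))
dr(tf(p,[[-100,-75,8],[100,-75,8],[100,75,8],[-100,75,8],[-100,-75,8]]),(0,0,255))
dr(tf(p,[[-100,0,105],[100,0,105]]),(255,0,0))
cv2.imwrite('pics/wr1o.png',b)
```

```text
wheel_centre [([267.7, 130.6], 0.69)]
rim_top [([270.9, 133.7], 0.76), ([263.7, 123.9], 0.65)]
stand [([264.0, 124.1], 0.75)]
cam at (array([456.38, 266.65, 482.22]), array([ 0.09, -0.26, -0.96]))
```

View pics/wr1o.png

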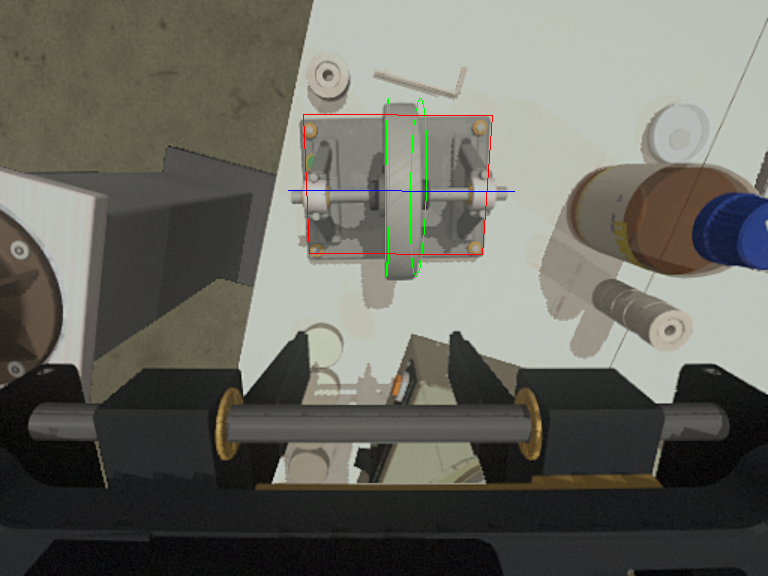

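Run:
```python
from fit import *
np.set_printoptions(precision=3,suppress=True)
im=env.read_camera('wrist')
m=env.trace('wheel','wrist')[0]['pixels'].astype(np.uint8)
print(env.state()['t'])
b=cv2.resize(im[50:200,190:350,::-1],None,fx=5,fy=4*1.25*0.75,interpolation=cv2.INTER_CUBIC); b=cv2.convertScaleAbs(b,alpha=1.4)
obs=[((306,118),(-100,75,8)),((491,116),(100,75,8)),((483,257),(100,-75,8)),((312,263),(-100,-75,8)),((291,197),(-100,0,105)),((508,195),(100,0,105))]
def res(p):
    q=proj('wrist',tf(p[:3],[o[1] for o in obs])); a=(np.array([o[0] for o in obs])+.5)/1.5-.5
    r=q-a; return r[:4].ravel().tolist()+r[4:,1].tolist()
r=least_squares(res,[481,256,.265]); print('plate+arbor',r.x,np.array(r.fun))
n,l,st,_=cv2.connectedComponentsWithStats(m); m=(l==1+st[1:,4].argmax()).astype(np.uint8); print(st)
h=cv2.convexHull(np.argwhere(m)[:,::-1].astype(np.float32))
hm=cv2.fillConvexPoly(np.zeros((1536,2048),np.uint8),np.int32(h*4+2),1)
def cost(p):
    hh=cv2.convexHull(proj('wrist',rim(p)).astype(np.float32))
    g=cv2.fillConvexPoly(np.zeros((1536,2048),np.uint8),np.int32(hh*4+2),1)
    return (g!=hm).sum()/(g|hm).sum()
x=r.x
q=minimize(cost,x,method='Nelder-Mead',options=dict(initial_simplex=[x,x+[6,0,0],x+[0,6,0],x+[0,0,.08]]));print('rim',q.x,q.fun)
P=rim(x)
for k,col in((q.x,(0,255,0)),(r.x,(0,0,255))):
  P=rim(k)
  for s in(P[:73],P[73:]):
    t=proj('wrist',s); t=(t-[190,50]+.5)*[5,3.75]
    cv2.polylines(b,[np.int32(t)],False,col,1)
cv2.imwrite('pics/wr1z.png',b)
```

```text
3.0833
plate+arbor [483.369 251.911   0.281] [-1.368  1.504  0.638  1.188  0.933 -0.401 -0.136 -2.892  0.422 -0.2  ]
[[     0      0    512    384 192778]
 [   220     64     93    119   3711]
 [   332    120      7      9     57]
 [   194    123      8      9     62]]
rim [483.597 258.109   0.287] 0.5513238662391204
```

View pics/wr1z.png

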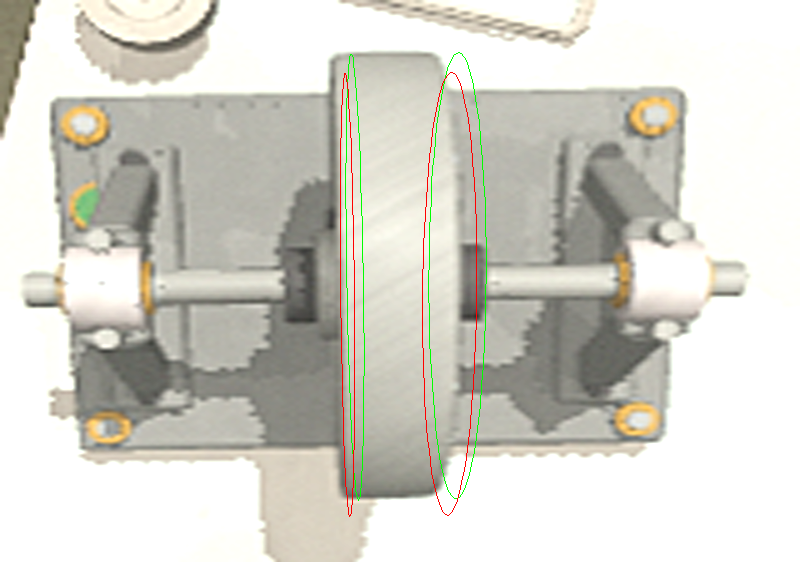

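```bash
cat >> fit.py <<'E'
P0=[479.5,257,.275]
def unwrap(im,r,xo,c='scene',p=P0):
    a=np.deg2rad(np.arange(0,360,1.)); out=[]
    for rr in r:
        q=proj(c,tf(p,np.c_[np.full(360,xo),-rr*np.sin(a),105+rr*np.cos(a)])).astype(np.float32)
        out.append(cv2.remap(im,q[None,:,0],q[None,:,1],cv2.INTER_LINEAR)[0])
    return np.array(out)
def hole(im):
    g=cv2.cvtColor(im,cv2.COLOR_RGB2GRAY); u=unwrap(g,[64,65.5,67,68.5,70],-13).astype(float).mean(0)
    v=cv2.blur(np.tile(u,3)[None],(7,1))[0]; w=cv2.blur(np.tile(u,3)[None],(31,1))[0]
    d=(v-w)[360:720]; k=np.argsort(d)[:12]
    best=d.argmin(); idx=np.arange(best-6,best+7); wt=np.clip(-d[idx%360],0,None)
    return (idx*wt).sum()/wt.sum(), d.min(), u
def look(name):
    im=env.read_camera('scene'); t=env.state()['t']
    a,dm,u=hole(im); a=(a+180)%360-180
    print(name,'t',t,'hole angle',round(a,1),'depth',round(dm,1))
    b=cv2.resize(im[180:350,240:410,::-1],None,fx=3.5,fy=3.5,interpolation=cv2.INTER_CUBIC); b=cv2.convertScaleAbs(b,alpha=1.4)
    th=np.deg2rad(a); q=proj('scene',tf(P0,[[-13,-67*np.sin(th),105+67*np.cos(th)]]))[0]
    q=(q-[240,180]+.5)*3.5; cv2.circle(b,(int(q[0]),int(q[1])),12,(0,255,0),1)
    cv2.imwrite('pics/'+name+'.png',b); return a
E
python3 - <<'E'
from fit import *
look('a0')
E
```

```text
a0 t 3.1333 hole angle 25.5 depth -0.3
```

View pics/a0.png

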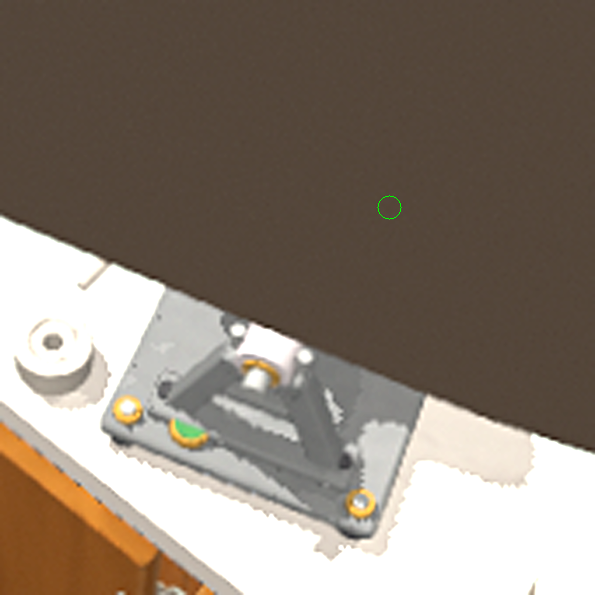

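{"op": "drive_tool", "data": {"commands": [{"dx": -4, "dy": 39, "dz": -10, "yaw": 0.2}, {"dx": -4, "dy": 39, "dz": -10, "yaw": 0}, {"dx": -2, "dy": 25, "dz": -30, "yaw": 0}, {"dx": 0, "dy": 0, "dz": -32, "yaw": 0}, {"dx": 0, "dy": 0, "dz": 0, "yaw": 0}]}}

```text
t: 3.55
eef_pos: [466.4, 293.8, 225.7]
tcp_rot: [-3.134, 0.001, 1.843]
ft_force: [-0.4, -0.2, -1.0]
opening: 0.646
```

Run:
```python
from fit import *
im=cv2.resize(cv2.imread('pics/scene0.png'),(512,384),interpolation=cv2.INTER_AREA)[:,:,::-1].copy()
print(hole(im)[:2])
print(proj('scene',tf(P0,[[-13,-67*np.sin(-1.6),105+67*np.cos(-1.6)]])), 'seen ~ 293,244')
print('at rect',onplane('scene',(292.8,243.8),0,479.5-13))
print('cam',ray('scene',(256,192))[0])
im=save('wrist','wr2.png')
s=env.state();print(s['eef_pos'],s['tcp_rot'],s['ft_force'])
```

```text
(np.float64(287.31716407876127), np.float64(-25.60092165898584))
[[293.10942909 239.56335692]] seen ~ 293,244
at rect [466.5        329.66921701  57.49201992]
cam [ 80.8045685   68.90521471 762.52926942]
[467.55699252 293.59505478 228.76528125] [-3.13654655e+00  1.00718579e-03  1.84208728e+00] [ 1.03160317 -0.23885797  1.11704714]
```

View pics/wr2.png

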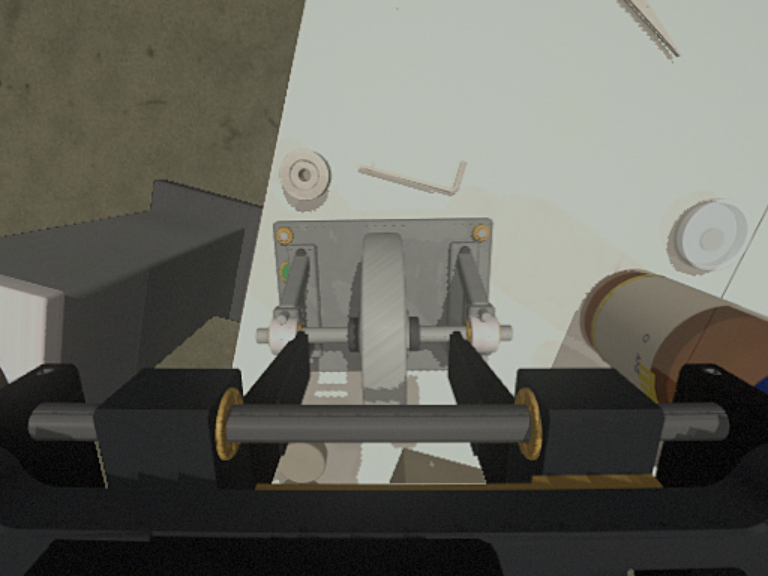

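{"op": "drive_tool", "data": {"commands": [{"dx": 0, "dy": 5, "dz": -30, "yaw": 0}, {"dx": 0, "dy": 0, "dz": -30, "yaw": 0}, {"dx": 0, "dy": 0, "dz": -20, "yaw": 0}, {"dx": 0, "dy": 0, "dz": -11, "yaw": 0}, {"dx": 0, "dy": 0, "dz": 0, "yaw": 0}]}}

```text
t: 4.02
eef_pos: [468.9, 298.2, 139.5]
tcp_rot: [-3.14, 0.0, 1.84]
ft_force: [0.3, -0.1, -0.2]
opening: 0.652
```

Run:
```python
from fit import *
im=cv2.resize(cv2.imread('pics/scene0.png'),(512,384),interpolation=cv2.INTER_AREA)[:,:,::-1].copy()
g=cv2.cvtColor(im,cv2.COLOR_RGB2GRAY)
for r in range(55,80,3):
    u=unwrap(g,[r],-13)[0]; print(r,u[255:300:3])
s=env.state();print(s['eef_pos'],s['tcp_rot'],s['ft_force'])
```

```text
55 [66 65 64 63 62 61 61 60 60 60 61 66 76 82 72]
58 [65 62 61 59 58 57 56 54 54 55 55 55 56 61 66]
61 [67 65 63 63 62 61 59 58 60 59 57 57 59 60 61]
64 [66 67 66 67 66 66 67 67 66 61 51 49 60 66 66]
67 [66 66 65 66 66 66 66 66 65 54 26 13 37 64 66]
70 [65 65 65 65 64 64 65 66 66 62 33 13 50 64 66]
73 [85 81 76 71 69 66 66 67 68 69 66 64 68 72 73]
76 [161 157 149 148 129  98  92 101 111 109 110 118 111 103  99]
79 [183 183 172 138 113 119 142 159 150 137 151 170 174 163 144]
[468.9177301  298.19735256 139.53800806] [-3.14029971e+00  3.50871363e-04  1.84033351e+00] [ 0.26321616 -0.13652505 -0.24816666]
```

{"op": "drive_tool", "data": {"commands": [{"dx": 0, "dy": 0, "dz": 35, "yaw": 0}, {"dx": 0, "dy": 0, "dz": 40, "yaw": 0}, {"dx": 0, "dy": -10, "dz": 40, "yaw": 0}, {"dx": 2, "dy": -38, "dz": 15, "yaw": 0}, {"dx": 2, "dy": -41, "dz": 0, "yaw": 0}]}}

```text
t: 4.43
eef_pos: [474.0, 210.1, 276.4]
tcp_rot: [3.131, -0.0, 1.844]
ft_force: [0.8, 0.5, -0.1]
opening: 0.65
```

{"op": "drive_tool", "data": {"commands": [{"dx": 2, "dy": -41, "dz": 0, "yaw": 0}, {"dx": 2, "dy": -41, "dz": 0, "yaw": 0}, {"dx": 2, "dy": -41, "dz": 0, "yaw": 0}, {"dx": 0, "dy": -41, "dz": 0, "yaw": 0}, {"dx": 0, "dy": -41, "dz": 0, "yaw": 0}]}}

```text
t: 4.85
eef_pos: [478.3, 2.7, 272.6]
tcp_rot: [3.138, 0.002, 1.841]
ft_force: [1.5, 0.4, -0.6]
opening: 0.652
```

Run:
```python
from fit import *
look('a1')
s=env.state();print(s['eef_pos'],s['tcp_rot'])
```

```text
a1 t 4.9 hole angle 177.9 depth -23.2
[478.63669067  -2.93366771 272.40962479] [3.13871485 0.00342724 1.83804754]
```

View pics/a1.png

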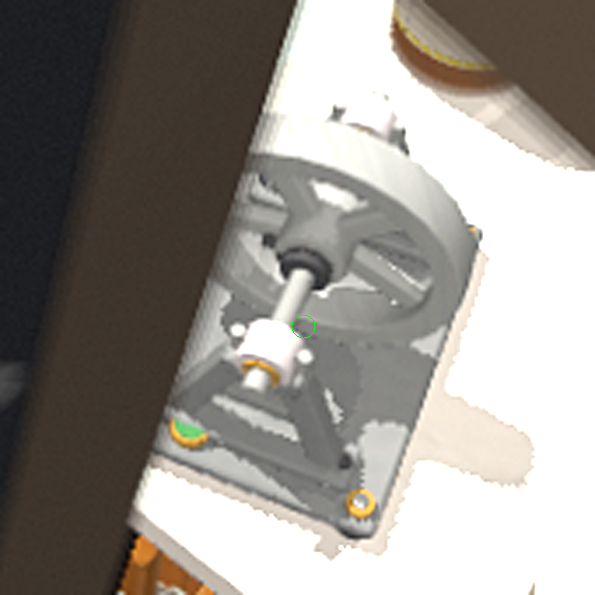

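{"op": "drive_tool", "data": {"commands": [{"dx": 0, "dy": -41, "dz": 0, "yaw": 0}, {"dx": 0, "dy": -41, "dz": 0, "yaw": 0}, {"dx": 0, "dy": -41, "dz": 0, "yaw": 0}, {"dx": 0, "dy": -30, "dz": 0, "yaw": 0}]}}

```text
t: 5.23
eef_pos: [478.1, -151.2, 272.4]
tcp_rot: [3.139, 0.003, 1.84]
ft_force: [1.1, 0.6, 0.0]
opening: 0.65
```

Run:
```python
from fit import *
look('a2')
s=env.state();print(s['eef_pos'],s['tcp_rot'])
```

```text
a2 t 5.2833 hole angle 50.1 depth -6.3
[ 478.49878371 -154.62683109  272.25534225] [3.13918291 0.00392462 1.83852388]
```

View pics/a2.png

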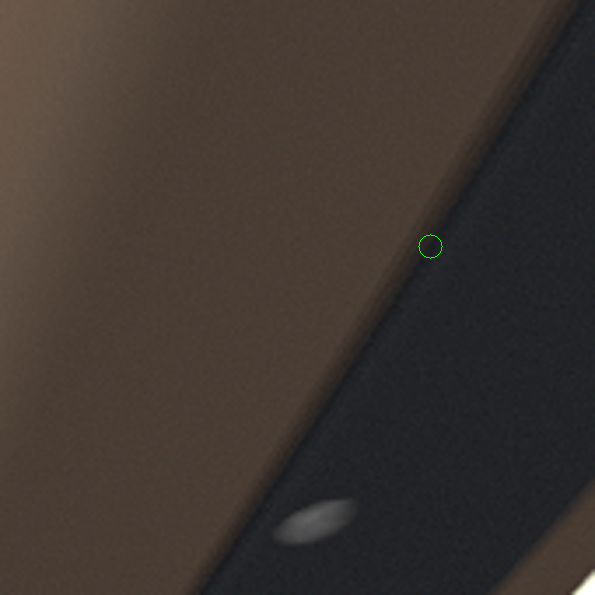

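{"op": "drive_tool", "data": {"commands": [{"dx": -20, "dy": -36, "dz": 0, "yaw": 0}, {"dx": -20, "dy": -36, "dz": 0, "yaw": 0}, {"dx": -20, "dy": -36, "dz": 0, "yaw": 0}, {"dx": -20, "dy": -36, "dz": 0, "yaw": 0}, {"dx": -20, "dy": -36, "dz": 0, "yaw": 0}]}}

```text
t: 5.7
eef_pos: [376.8, -329.8, 272.4]
tcp_rot: [3.14, 0.003, 1.841]
ft_force: [0.4, -0.1, -0.5]
opening: 0.654
```

Run:
```python
from fit import *
look('a3')
s=env.state();print(s['eef_pos'],s['tcp_rot'])
```

```text
a3 t 5.75 hole angle 175.5 depth -23.6
[ 374.35804322 -335.04278312  272.21402287] [3.14142492 0.00466625 1.8382901 ]
```

View pics/a3.png

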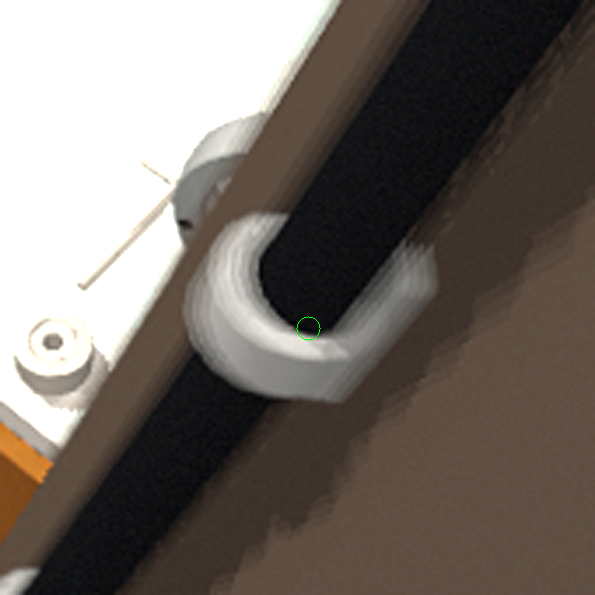

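{"op": "drive_tool", "data": {"commands": [{"dx": 20, "dy": 36, "dz": 0, "yaw": 0}, {"dx": 20, "dy": 36, "dz": 0, "yaw": 0}, {"dx": 20, "dy": 36, "dz": 0, "yaw": 0}, {"dx": 20, "dy": 36, "dz": 0, "yaw": 0}, {"dx": 20, "dy": 36, "dz": 0, "yaw": 0}]}}

```text
t: 6.17
eef_pos: [479.0, -146.6, 272.3]
tcp_rot: [3.139, 0.002, 1.84]
ft_force: [0.2, -0.1, 0.0]
opening: 0.649
```

{"op": "drive_tool", "data": {"commands": [{"dx": 0, "dy": 41, "dz": 0, "yaw": 0}, {"dx": 0, "dy": 41, "dz": 0, "yaw": 0}, {"dx": 0, "dy": 41, "dz": 0, "yaw": 0}, {"dx": 3, "dy": 41, "dz": 0, "yaw": 0}, {"dx": 3, "dy": 41, "dz": 0, "yaw": 0}]}}

```text
t: 6.58
eef_pos: [484.4, 58.9, 272.3]
tcp_rot: [3.138, 0.001, 1.841]
ft_force: [1.6, -0.3, -0.1]
opening: 0.653
```

{"op": "drive_tool", "data": {"commands": [{"dx": 4, "dy": 41, "dz": 0, "yaw": 0}, {"dx": 4, "dy": 41, "dz": 0, "yaw": 0}, {"dx": 0, "dy": 41, "dz": -10, "yaw": 0}, {"dx": 0, "dy": 35, "dz": -20, "yaw": 0}, {"dx": 0, "dy": 0, "dz": 0, "yaw": 0}]}}

```text
t: 7.0
eef_pos: [491.6, 219.0, 239.4]
tcp_rot: [-3.141, -0.001, 1.845]
ft_force: [-0.7, -0.5, -1.3]
opening: 0.651
```

Run:
```python
from fit import *
# hole angle from pixel
from scipy.optimize import minimize_scalar
for px in[(295.3,232.7),(292.6,244.3)]:
    f=lambda a:np.linalg.norm(proj('scene',tf(P0,[[-13,-67.5*np.sin(a),105+67.5*np.cos(a)]]))[0]-px)
    r=minimize_scalar(f,bounds=(-2.4,-.8),method='bounded');print(px,np.rad2deg(r.x),r.fun)
s=env.state();print(s['t'],s['eef_pos'],s['tcp_rot'])
```

```text
(295.3, 232.7) -72.14080743900375 0.008751975501695515
(292.6, 244.3) -103.296956792145 0.7845236017738083
7.0 [491.55239661 219.00651553 239.39918722] [-3.14130204e+00 -8.98996570e-04  1.84498238e+00]
```

{"op": "drive_tool", "data": {"commands": [{"dx": 0, "dy": -5, "dz": -30, "yaw": 0}, {"dx": 0, "dy": 0, "dz": -35, "yaw": 0}, {"dx": 0, "dy": 0, "dz": -26, "yaw": 0}, {"dx": 0, "dy": 0, "dz": -12, "yaw": 0}, {"dx": 0, "dy": 0, "dz": 0, "yaw": 0}]}}

```text
t: 7.42
eef_pos: [492.3, 208.9, 136.3]
tcp_rot: [-3.14, 0.0, 1.841]
ft_force: [-0.7, 0.1, 0.2]
opening: 0.651
```

{"op": "drive_tool", "data": {"commands": [{"dx": 0, "dy": 0, "dz": 0, "yaw": 0}, {"dx": 0, "dy": 0, "dz": 0, "yaw": 0}, {"dx": 0, "dy": 0, "dz": 0, "yaw": 0}, {"dx": 0, "dy": 0, "dz": 0, "yaw": 0}, {"dx": 0, "dy": 0, "dz": 0, "yaw": 0}], "grip": 0}}

```text
t: 7.83
eef_pos: [492.7, 209.9, 137.7]
tcp_rot: [3.14, -0.0, 1.842]
ft_force: [0.1, 0.2, 0.6]
opening: 0.355
```

{"op": "drive_tool", "data": {"commands": [{"dx": 0, "dy": 3, "dz": -2, "yaw": 0}, {"dx": 0, "dy": 0, "dz": 0, "yaw": 0}, {"dx": 0, "dy": 0, "dz": 0, "yaw": 0}]}}

```text
t: 8.08
eef_pos: [492.6, 213.1, 135.1]
tcp_rot: [3.141, 0.0, 1.843]
ft_force: [1.5, -1.2, 3.1]
opening: 0.262
```

{"op": "drive_tool", "data": {"commands": [{"dx": -2.7, "dy": 9.4, "dz": 7.3, "yaw": 0}, {"dx": -3.0, "dy": 10.6, "dz": 5.4, "yaw": 0}, {"dx": -3.2, "dy": 11.4, "dz": 3.3, "yaw": 0}, {"dx": -3.3, "dy": 11.7, "dz": 1.1, "yaw": 0}, {"dx": 0, "dy": 0, "dz": 0, "yaw": 0}]}}

```text
t: 8.5
eef_pos: [479.3, 258.0, 152.0]
tcp_rot: [-3.141, -0.0, 1.844]
ft_force: [0.2, -0.8, -0.7]
opening: 0.26
```

{"op": "drive_tool", "data": {"commands": [{"dx": -3.3, "dy": 11.7, "dz": -1.1, "yaw": 0}, {"dx": -3.2, "dy": 11.4, "dz": -3.3, "yaw": 0}, {"dx": -3.0, "dy": 10.6, "dz": -5.4, "yaw": 0}, {"dx": -2.7, "dy": 9.4, "dz": -7.3, "yaw": 0}, {"dx": 0, "dy": 0, "dz": 0, "yaw": 0}]}}

```text
t: 8.92
eef_pos: [466.6, 300.9, 134.8]
tcp_rot: [-3.141, -0.001, 1.843]
ft_force: [-4.5, 2.0, 7.5]
opening: 0.264
```

{"op": "drive_tool", "data": {"commands": [{"dx": 0, "dy": 0, "dz": 0, "yaw": 0}, {"dx": 0, "dy": 0, "dz": 0, "yaw": 0}]}}

```text
t: 9.08
eef_pos: [466.8, 300.2, 135.4]
tcp_rot: [-3.141, -0.001, 1.843]
ft_force: [-7.0, 2.7, 6.6]
opening: 0.266
```

{"op": "drive_tool", "data": {"commands": [{"dx": 0, "dy": 0, "dz": 0, "yaw": 0}, {"dx": 0, "dy": 0, "dz": 0, "yaw": 0}, {"dx": 0, "dy": 0, "dz": 0, "yaw": 0}, {"dx": 0, "dy": 0, "dz": 0, "yaw": 0}], "grip": 0.65}}

```text
t: 9.42
eef_pos: [468.0, 299.2, 134.8]
tcp_rot: [3.141, -0.0, 1.842]
ft_force: [0.3, 0.2, -0.2]
opening: 0.488
```

{"op": "drive_tool", "data": {"commands": [{"dx": 0, "dy": 0, "dz": 35, "yaw": 0}, {"dx": 0, "dy": 0, "dz": 40, "yaw": 0}, {"dx": 2, "dy": -30, "dz": 28, "yaw": 0}, {"dx": 2, "dy": -41, "dz": 0, "yaw": 0}, {"dx": 2, "dy": -41, "dz": 0, "yaw": 0}]}}

```text
t: 9.83
eef_pos: [474.3, 186.5, 239.5]
tcp_rot: [3.138, 0.0, 1.844]
ft_force: [0.9, -0.4, -0.2]
opening: 0.648
```

{"op": "drive_tool", "data": {"commands": [{"dx": 2, "dy": -41, "dz": 10, "yaw": 0}, {"dx": 0, "dy": -41, "dz": 10, "yaw": 0}, {"dx": 0, "dy": -41, "dz": 10, "yaw": 0}, {"dx": 0, "dy": -41, "dz": 0, "yaw": 0}, {"dx": 0, "dy": -41, "dz": 0, "yaw": 0}]}}

```text
t: 10.25
eef_pos: [475.8, -18.2, 268.1]
tcp_rot: [3.14, 0.001, 1.842]
ft_force: [1.4, 0.1, 0.6]
opening: 0.65
```

{"op": "drive_tool", "data": {"commands": [{"dx": -5, "dy": -41, "dz": 0, "yaw": 0}, {"dx": -15, "dy": -38, "dz": 0, "yaw": 0}, {"dx": -20, "dy": -36, "dz": 0, "yaw": 0}, {"dx": -20, "dy": -36, "dz": 0, "yaw": 0}, {"dx": -20, "dy": -36, "dz": 0, "yaw": 0}]}}

```text
t: 10.67
eef_pos: [394.7, -204.8, 267.5]
tcp_rot: [3.141, 0.0, 1.842]
ft_force: [0.3, -0.7, -0.5]
opening: 0.648
```

{"op": "drive_tool", "data": {"commands": [{"dx": -23, "dy": -34, "dz": 0, "yaw": 0}, {"dx": -24, "dy": -34, "dz": 0, "yaw": 0}, {"dx": -25, "dy": -33, "dz": 0, "yaw": 0}, {"dx": -26, "dy": -32, "dz": 0, "yaw": 0}, {"dx": -26, "dy": -32, "dz": 0, "yaw": 0}]}}

```text
t: 11.08
eef_pos: [270.3, -369.7, 267.6]
tcp_rot: [3.141, 0.0, 1.842]
ft_force: [-0.4, -0.8, -0.2]
opening: 0.65
```

Run:
```python
from fit import *
look('b1')
s=env.state();print(s['t'],s['eef_pos'],s['joints'])
```

```text
b1 t 11.1333 hole angle -134.3 depth -31.0
11.1333 [ 267.06461798 -374.47309314  267.46735803] [-1.09407704e+00  1.94777141e-01  1.87074604e+00 -1.86128331e-03
  1.07446107e+00 -1.36146688e+00]
```

View pics/b1.png

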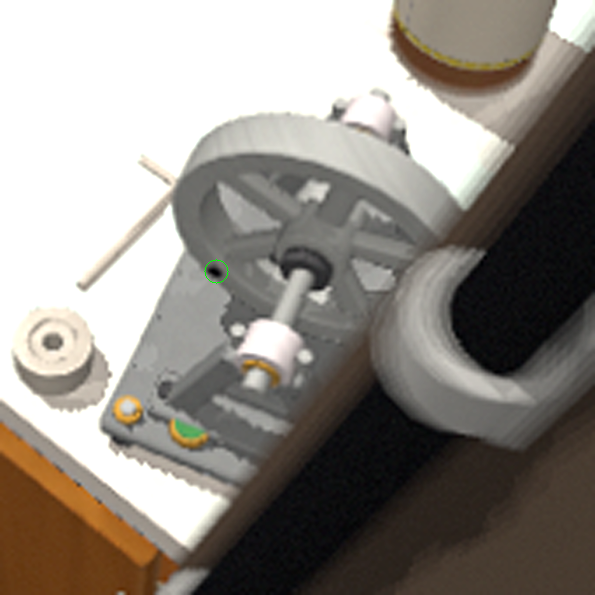

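{"op": "drive_tool", "data": {"commands": [{"dx": -10, "dy": -20, "dz": 0, "yaw": 0}, {"dx": -10, "dy": -20, "dz": 0, "yaw": 0}, {"dx": 0, "dy": 0, "dz": 0, "yaw": 0}, {"dx": 0, "dy": 0, "dz": 0, "yaw": 0}, {"dx": 0, "dy": 0, "dz": 0, "yaw": 0}]}}

```text
t: 11.55
eef_pos: [252.1, -407.7, 267.3]
tcp_rot: [3.141, -0.001, 1.842]
ft_force: [0.1, -0.3, 0.6]
opening: 0.651
```

Run:
```python
from fit import *
look('b2')
im=env.read_camera('scene'); np.save('b2.npy',im)
w=cv2.imread('pics/w_scene.png')[:,:,::-1].copy(); print('w_scene',hole(w)[:2])
ov=cv2.imread('pics/ov_scene.png')[:,:,::-1]; small=np.zeros((384,512,3),np.uint8); small[190:340,250:400]=cv2.resize(ov,(150,150),interpolation=cv2.INTER_AREA)
u=hole(small)[2]; print('ov',u[240:275].round())
print(unwrap(cv2.cvtColor(w,cv2.COLOR_RGB2GRAY),[67],-13)[0][235:285])
```

```text
b2 t 11.6 hole angle -134.3 depth -28.4
w_scene (np.float64(259.8874937999608), np.float64(-25.584331797235137))
ov [105. 105. 105. 105. 104. 103. 103. 103. 103. 103. 103. 104. 103.  93.
  80.  64.  48.  36.  36.  42.  59.  78.  91. 100. 105. 106. 106. 105.
 105. 106. 106. 106. 107. 107. 107.]
[65 65 66 66 67 67 67 66 66 65 65 66 67 67 66 66 66 66 66 66 63 51 38 25
 11  7 14 21 34 48 59 62 66 66 67 67 66 66 66 66 66 66 67 67 67 68 68 68
 67 67]
```

Run:
```python
from fit import *
a=cv2.imread('pics/a3.png')[:,:,::-1]; s=np.zeros((384,512,3),np.uint8); s[180:350,240:410]=cv2.resize(a,(170,170),interpolation=cv2.INTER_AREA)
g=cv2.cvtColor(s,cv2.COLOR_RGB2GRAY)
for r in(64,67,70): print(r,unwrap(g,[r],-13)[0][240:275])
b=cv2.imread('pics/b2.png')[:,:,::-1]; s[180:350,240:410]=cv2.resize(b,(170,170),interpolation=cv2.INTER_AREA); print(hole(s)[:2],'check b2 via png')
```

```text
64 [ 84  80  80  81  81  80  80  80  80  81  82  85  88  91  91  90  90  90
  90  94  97 101 104 108 110 112 113 115 116 117 118 119 120 120 121]
67 [ 80  81  81  80  80  80  82  85  88  91  94  97 100  94  84  74  63  51
  54  57  64  80  99 107 115 121 123 124 125 126 126 126 126 126 127]
70 [ 81  81  81  82  84  86  90  92  95  99 102 103  99  87  75  61  46  38
  34  43  70  97 109 120 125 124 124 124 124 124 125 125 125 126 126]
(np.float64(225.75625910821856), np.float64(-39.450691244239245)) check b2 via png
```

{"op": "drive_tool", "data": {"commands": [{"dx": 26, "dy": 32, "dz": 0, "yaw": 0}, {"dx": 26, "dy": 32, "dz": 0, "yaw": 0}, {"dx": 25, "dy": 33, "dz": 0, "yaw": 0}, {"dx": 24, "dy": 34, "dz": 0, "yaw": 0}, {"dx": 23, "dy": 34, "dz": 0, "yaw": 0}]}}

```text
t: 12.07
eef_pos: [376.9, -240.8, 267.6]
tcp_rot: [3.141, 0.0, 1.843]
ft_force: [-0.1, -0.1, 0.4]
opening: 0.646
```

{"op": "drive_tool", "data": {"commands": [{"dx": 20, "dy": 36, "dz": 0, "yaw": 0}, {"dx": 20, "dy": 36, "dz": 0, "yaw": 0}, {"dx": 20, "dy": 36, "dz": 0, "yaw": 0}, {"dx": 20, "dy": 36, "dz": 0, "yaw": 0}, {"dx": 13, "dy": 39, "dz": 0, "yaw": 0}]}}

```text
t: 12.48
eef_pos: [470.0, -57.6, 267.7]
tcp_rot: [3.141, 0.001, 1.843]
ft_force: [0.3, 0.4, -0.3]
opening: 0.653
```

{"op": "drive_tool", "data": {"commands": [{"dx": 5, "dy": 41, "dz": 0, "yaw": 0}, {"dx": 0, "dy": 41, "dz": 0, "yaw": 0}, {"dx": 0, "dy": 41, "dz": 0, "yaw": 0}, {"dx": 0, "dy": 41, "dz": 0, "yaw": 0}, {"dx": 0, "dy": 41, "dz": 0, "yaw": 0}]}}

```text
t: 12.9
eef_pos: [473.0, 147.6, 267.7]
tcp_rot: [3.141, 0.0, 1.844]
ft_force: [0.9, -0.3, 0.6]
opening: 0.65
```

{"op": "drive_tool", "data": {"commands": [{"dx": 0, "dy": 41, "dz": 0, "yaw": 0}, {"dx": 0, "dy": 41, "dz": 0, "yaw": 0}, {"dx": -2, "dy": 41, "dz": -10, "yaw": 0}, {"dx": -2, "dy": 33, "dz": -20, "yaw": 0}, {"dx": 0, "dy": 0, "dz": 0, "yaw": 0}]}}

```text
t: 13.32
eef_pos: [467.5, 305.0, 234.6]
tcp_rot: [-3.138, -0.0, 1.847]
ft_force: [-0.8, -1.1, -1.0]
opening: 0.651
```

{"op": "drive_tool", "data": {"commands": [{"dx": 0, "dy": -1, "dz": -30, "yaw": 0}, {"dx": 0, "dy": 0, "dz": -35, "yaw": 0}, {"dx": 0, "dy": 0, "dz": -24, "yaw": 0}, {"dx": 0, "dy": 0, "dz": -10, "yaw": 0}, {"dx": 0, "dy": 0, "dz": 0, "yaw": 0}]}}

```text
t: 13.73
eef_pos: [468.9, 298.9, 137.0]
tcp_rot: [-3.138, 0.001, 1.843]
ft_force: [-0.1, -0.1, -0.2]
opening: 0.649
```

{"op": "drive_tool", "data": {"commands": [{"dx": 0, "dy": 0, "dz": 0, "yaw": 0}, {"dx": 0, "dy": 0, "dz": 0, "yaw": 0}, {"dx": 0, "dy": 0, "dz": 0, "yaw": 0}, {"dx": 0, "dy": 0, "dz": 0, "yaw": 0}, {"dx": 0, "dy": 0, "dz": 0, "yaw": 0}], "grip": 0}}

```text
t: 14.15
eef_pos: [470.3, 299.2, 139.4]
tcp_rot: [3.14, -0.0, 1.842]
ft_force: [0.1, 0.2, -0.8]
opening: 0.357
```

{"op": "drive_tool", "data": {"commands": [{"dx": 0, "dy": 0, "dz": 0, "yaw": 0}, {"dx": 0, "dy": 0, "dz": 0, "yaw": 0}, {"dx": 0, "dy": 0, "dz": 0, "yaw": 0}]}}

```text
t: 14.4
eef_pos: [467.1, 298.8, 138.7]
tcp_rot: [-3.136, -0.0, 1.842]
ft_force: [-15.7, 0.5, 8.5]
opening: 0.266
```

{"op": "drive_tool", "data": {"commands": [{"dx": -1, "dy": -9.4, "dz": 6.0, "yaw": 0}, {"dx": 1.5, "dy": -10.6, "dz": 4.5, "yaw": 0}, {"dx": 3.2, "dy": -11.4, "dz": 3.0, "yaw": 0}, {"dx": 3.3, "dy": -11.7, "dz": 1.1, "yaw": 0}, {"dx": 0, "dy": 0, "dz": 0, "yaw": 0}]}}

```text
t: 14.82
eef_pos: [480.0, 255.7, 153.9]
tcp_rot: [3.135, -0.001, 1.841]
ft_force: [10.9, 4.9, -4.8]
opening: 0.266
```

{"op": "drive_tool", "data": {"commands": [{"dx": 3.3, "dy": -11.7, "dz": -1.1, "yaw": 0}, {"dx": 3.2, "dy": -11.4, "dz": -3.3, "yaw": 0}, {"dx": 3.0, "dy": -10.6, "dz": -5.4, "yaw": 0}, {"dx": 2.7, "dy": -9.4, "dz": -7.3, "yaw": 0}, {"dx": 0, "dy": 0, "dz": 0, "yaw": 0}]}}

```text
t: 15.23
eef_pos: [492.9, 212.6, 137.0]
tcp_rot: [3.133, 0.0, 1.841]
ft_force: [11.2, 2.8, 3.9]
opening: 0.263
```

{"op": "drive_tool", "data": {"commands": [{"dx": 0, "dy": 0, "dz": 0, "yaw": 0}, {"dx": 0, "dy": 0, "dz": 0, "yaw": 0}]}}

```text
t: 15.4
eef_pos: [492.7, 213.3, 137.6]
tcp_rot: [3.133, 0.0, 1.842]
ft_force: [11.3, 0.4, 3.9]
opening: 0.265
```

Release and retreat.

{"op": "drive_tool", "data": {"commands": [{"dx": 0, "dy": 0, "dz": 0, "yaw": 0}, {"dx": 0, "dy": 0, "dz": 0, "yaw": 0}, {"dx": 0, "dy": 0, "dz": 0, "yaw": 0}, {"dx": 0, "dy": 0, "dz": 0, "yaw": 0}], "grip": 0.65}}

```text
t: 15.73
eef_pos: [488.9, 212.9, 136.0]
tcp_rot: [-3.141, -0.0, 1.842]
ft_force: [0.6, -0.2, -0.8]
opening: 0.485
```

{"op": "drive_tool", "data": {"commands": [{"dx": 0, "dy": 0, "dz": 35, "yaw": 0}, {"dx": 0, "dy": 0, "dz": 40, "yaw": 0}, {"dx": -4, "dy": -20, "dz": 35, "yaw": 0}, {"dx": -4, "dy": -40, "dz": 10, "yaw": 0}, {"dx": -4, "dy": -41, "dz": 10, "yaw": 0}]}}

```text
t: 16.15
eef_pos: [476.9, 112.3, 267.5]
tcp_rot: [3.139, 0.0, 1.845]
ft_force: [0.8, -0.6, -0.1]
opening: 0.646
```

{"op": "drive_tool", "data": {"commands": [{"dx": 0, "dy": -41, "dz": 0, "yaw": 0}, {"dx": 0, "dy": -41, "dz": 0, "yaw": 0}, {"dx": 0, "dy": -41, "dz": 0, "yaw": 0}, {"dx": -5, "dy": -41, "dz": 0, "yaw": 0}, {"dx": -15, "dy": -38, "dz": 0, "yaw": 0}]}}

```text
t: 16.57
eef_pos: [457.4, -91.5, 265.7]
tcp_rot: [3.141, 0.0, 1.842]
ft_force: [0.7, -0.9, -0.3]
opening: 0.65
```

{"op": "drive_tool", "data": {"commands": [{"dx": -20, "dy": -36, "dz": 0, "yaw": 0}, {"dx": -20, "dy": -36, "dz": 0, "yaw": 0}, {"dx": -22, "dy": -35, "dz": 0, "yaw": 0}, {"dx": -23, "dy": -34, "dz": 0, "yaw": 0}, {"dx": -24, "dy": -34, "dz": 0, "yaw": 0}]}}

```text
t: 16.98
eef_pos: [346.7, -265.5, 265.9]
tcp_rot: [3.142, -0.0, 1.842]
ft_force: [0.7, -1.0, 0.3]
opening: 0.649
```

{"op": "drive_tool", "data": {"commands": [{"dx": -25, "dy": -33, "dz": 0, "yaw": 0}, {"dx": -26, "dy": -32, "dz": 0, "yaw": 0}, {"dx": -26, "dy": -32, "dz": 0, "yaw": 0}, {"dx": -26, "dy": -32, "dz": 0, "yaw": 0}, {"dx": 0, "dy": 0, "dz": 0, "yaw": 0}]}}

```text
t: 17.4
eef_pos: [241.6, -397.5, 265.6]
tcp_rot: [-3.141, 0.001, 1.838]
ft_force: [0.3, 0.7, -0.2]
opening: 0.65
```

Run:
```python
from fit import *
look('c1'); look('c2'); look('c3')
s=env.state();print(s['t'],s['eef_pos'],s['joints'])
```

```text
c1 t 17.45 hole angle -102.4 depth -26.8
c2 t 17.5 hole angle -102.4 depth -26.7
c3 t 17.55 hole angle -102.4 depth -26.7
17.55 [ 244.99993617 -393.02393018  265.58884854] [-1.15632486e+00  2.02624620e-01  1.86574070e+00  3.44900863e-04
  1.07422797e+00 -1.42656766e+00]
```

View pics/c1.png

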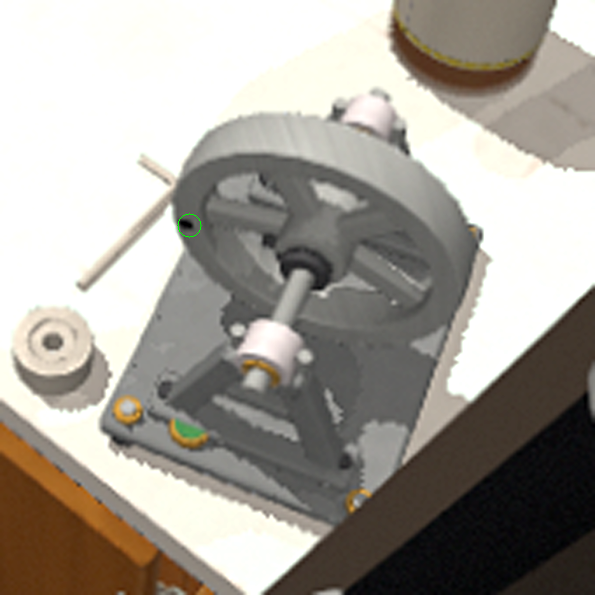

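{"op": "drive_tool", "data": {"commands": [{"dx": 26, "dy": 32, "dz": 0, "yaw": 0}, {"dx": 26, "dy": 32, "dz": 0, "yaw": 0}, {"dx": 26, "dy": 32, "dz": 0, "yaw": 0}, {"dx": 26, "dy": 32, "dz": 0, "yaw": 0}, {"dx": 24, "dy": 34, "dz": 0, "yaw": 0}]}}

```text
t: 17.97
eef_pos: [374.6, -228.2, 266.0]
tcp_rot: [3.141, 0.0, 1.844]
ft_force: [0.6, -0.6, -0.7]
opening: 0.649
```

{"op": "drive_tool", "data": {"commands": [{"dx": 24, "dy": 34, "dz": 0, "yaw": 0}, {"dx": 24, "dy": 34, "dz": 0, "yaw": 0}, {"dx": 20, "dy": 36, "dz": 0, "yaw": 0}, {"dx": 20, "dy": 36, "dz": 0, "yaw": 0}, {"dx": 12, "dy": 39, "dz": 0, "yaw": 0}]}}

```text
t: 18.38
eef_pos: [474.3, -48.7, 266.0]
tcp_rot: [3.141, 0.0, 1.845]
ft_force: [1.0, 0.2, -0.6]
opening: 0.652
```

{"op": "drive_tool", "data": {"commands": [{"dx": 8, "dy": 40, "dz": 0, "yaw": 0}, {"dx": 0, "dy": 41, "dz": 0, "yaw": 0}, {"dx": 0, "dy": 41, "dz": 0, "yaw": 0}, {"dx": 0, "dy": 41, "dz": 0, "yaw": 0}, {"dx": 0, "dy": 41, "dz": 0, "yaw": 0}]}}

```text
t: 18.8
eef_pos: [479.7, 155.4, 266.1]
tcp_rot: [3.142, -0.0, 1.845]
ft_force: [1.2, -0.6, 0.4]
opening: 0.651
```

{"op": "drive_tool", "data": {"commands": [{"dx": 0, "dy": 41, "dz": 0, "yaw": 0}, {"dx": 0, "dy": 35, "dz": 0, "yaw": 0}, {"dx": 0, "dy": 18, "dz": 0, "yaw": 0}, {"dx": 0, "dy": 0, "dz": 0, "yaw": 0}, {"dx": 0, "dy": 0, "dz": 0, "yaw": 0}]}}

```text
t: 19.22
eef_pos: [479.9, 247.4, 265.7]
tcp_rot: [-3.141, 0.0, 1.846]
ft_force: [0.6, -0.7, -1.0]
opening: 0.651
```

{"op": "drive_tool", "data": {"commands": [{"dx": 2, "dy": 1, "dz": -35, "yaw": 0}, {"dx": 0, "dy": 0, "dz": -35, "yaw": 0}, {"dx": 0, "dy": 0, "dz": -28, "yaw": 0}, {"dx": 0, "dy": 0, "dz": -15, "yaw": 0}, {"dx": 0, "dy": 0, "dz": 0, "yaw": 0}]}}

```text
t: 19.63
eef_pos: [481.5, 245.4, 150.1]
tcp_rot: [-3.136, 0.001, 1.842]
ft_force: [-0.4, 0.3, -0.1]
opening: 0.648
```

{"op": "drive_tool", "data": {"commands": [{"dx": 0, "dy": 0, "dz": 0, "yaw": 0}, {"dx": 0, "dy": 0, "dz": 0, "yaw": 0}, {"dx": 0, "dy": 0, "dz": 0, "yaw": 0}, {"dx": 0, "dy": 0, "dz": 0, "yaw": 0}, {"dx": 0, "dy": 0, "dz": 0, "yaw": 0}], "grip": 0}}

```text
t: 20.05
eef_pos: [483.5, 246.7, 153.8]
tcp_rot: [3.14, -0.0, 1.842]
ft_force: [-0.1, 1.4, -0.3]
opening: 0.358
```

{"op": "drive_tool", "data": {"commands": [{"dx": 0, "dy": 0, "dz": 0, "yaw": 0}, {"dx": 0, "dy": 0, "dz": 0, "yaw": 0}, {"dx": 0, "dy": 0, "dz": 0, "yaw": 0}, {"dx": 0, "dy": 0, "dz": 0, "yaw": 0}]}}

```text
t: 20.38
eef_pos: [482.7, 246.5, 153.3]
tcp_rot: [-3.141, 0.0, 1.843]
ft_force: [-3.6, -1.7, 6.4]
opening: 0.259
```

{"op": "drive_tool", "data": {"commands": [{"dx": -1.3, "dy": 4.5, "dz": 0.3, "yaw": 0}, {"dx": -1.3, "dy": 4.6, "dz": 0.2, "yaw": 0}, {"dx": -1.3, "dy": 4.5, "dz": 0, "yaw": 0}, {"dx": -1.2, "dy": 4.6, "dz": 0, "yaw": 0}, {"dx": 0, "dy": 0, "dz": 0, "yaw": 0}]}}

```text
t: 20.8
eef_pos: [477.3, 264.8, 153.4]
tcp_rot: [-3.14, 0.001, 1.843]
ft_force: [-4.5, -3.1, 2.5]
opening: 0.266
```

{"op": "drive_tool", "data": {"commands": [{"dx": 0, "dy": 0, "dz": 0, "yaw": 0}, {"dx": 0, "dy": 0, "dz": 0, "yaw": 0}, {"dx": 0, "dy": 0, "dz": 0, "yaw": 0}]}}

```text
t: 21.05
eef_pos: [477.4, 264.4, 153.4]
tcp_rot: [-3.14, 0.0, 1.843]
ft_force: [-4.3, -3.4, 3.8]
opening: 0.263
```

Run:
```python
from fit import *
im=save('wrist','f1.png'); save('scene','f1s.png')
s=env.state();print(s['t'],s['eef_pos'],s['tcp_rot'],s['ft_force'],s['opening'])
```

```text
21.15 [477.37434562 264.39477292 153.41367361] [-3.13981810e+00  3.95359959e-04  1.84261591e+00] [-4.75511908 -3.01488004  3.8898861 ] 0.25915384458803015
```

View pics/f1s.png

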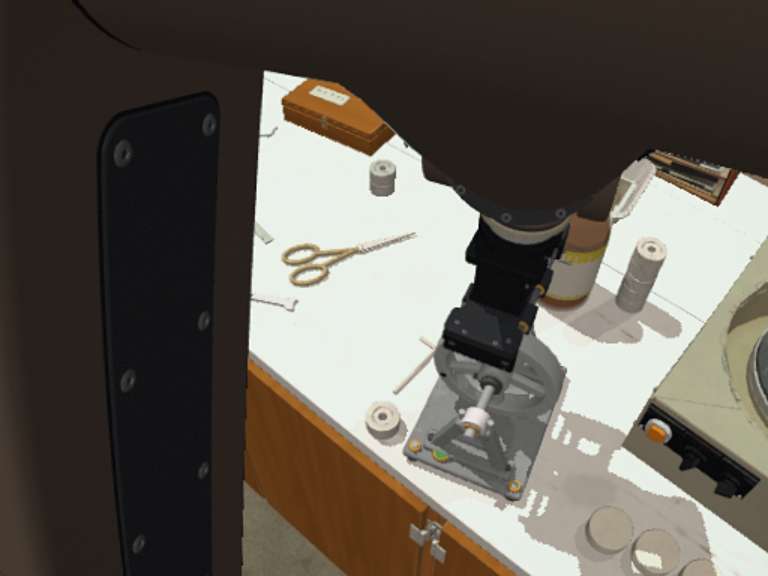

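View pics/f1.png

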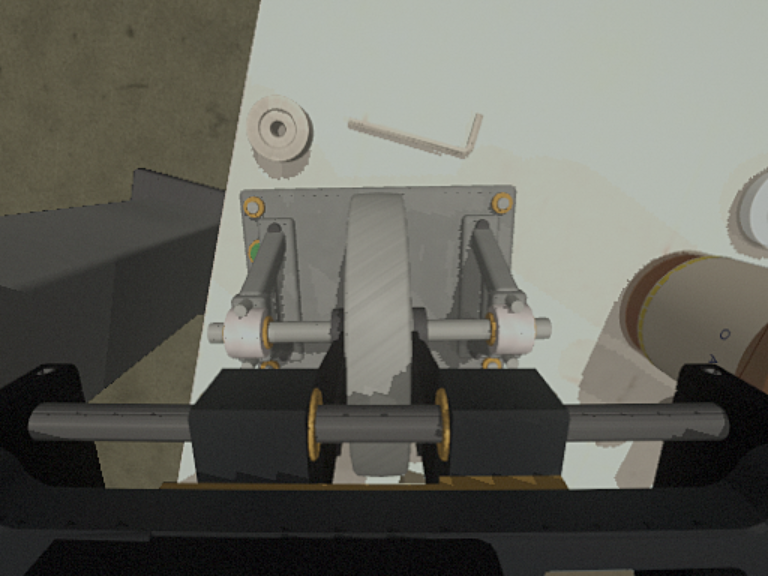

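The scene camera sees the wheel here, gripped, with the drilling at about (445,368) in the enlarged picture; I can measure directly.

Run:
```python
from fit import *
im=env.read_camera('scene')
g=cv2.cvtColor(im,cv2.COLOR_RGB2GRAY)
u=unwrap(g,[64,65.5,67,68.5,70],-13).mean(0)
print(u[225:265].round())
i=np.arange(225,262); b=np.median(u[i]); w=np.clip(b-8-u[i],0,None); print('angle',(i*w).sum()/w.sum()-360)
look('f2')
```

```text
[95. 95. 95. 95. 95. 94. 95. 95. 95. 94. 94. 94. 95. 95. 90. 81. 67. 50.
 35. 33. 32. 48. 67. 80. 88. 95. 96. 96. 96. 96. 96. 95. 95. 96. 96. 96.
 96. 96. 96. 96.]
angle -115.95482974287702
f2 t 21.25 hole angle -115.9 depth -36.2
```

View pics/f2.png

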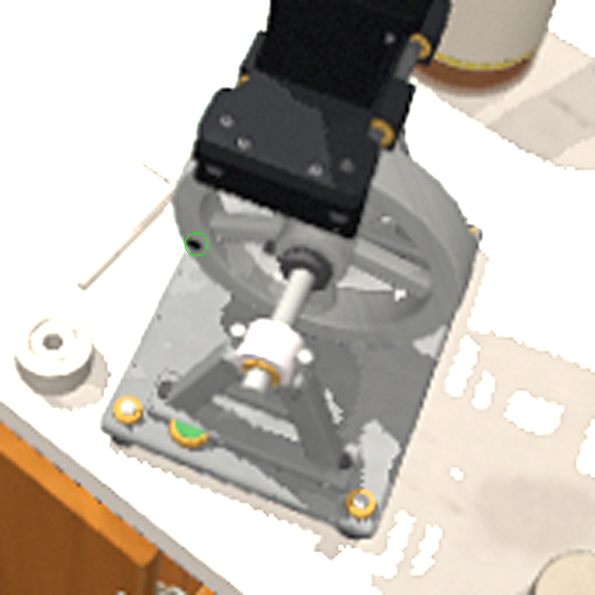

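```bash
cat > sens.py <<'E'
from fit import *
def holepx(fn):
    a=cv2.imread('pics/'+fn)
    g=cv2.cvtColor(a,cv2.COLOR_BGR2GRAY).astype(float)
    return g
# hole centroids in crop, seeds
px={}
for fn,(cx,cy) in {'c3.png':(189,225),'b2.png':(216,271),'f2.png':(196,244)}.items():
    a=cv2.imread('pics/'+fn).astype(float); g=a[:,:,2]  # red channel (green ring kills)
    g=a.max(2); y,x=np.mgrid[cy-10:cy+11,cx-10:cx+11]; w=np.clip(60-g[cy-10:cy+11,cx-10:cx+11],0,None)
    px[fn]=((x*w).sum()/w.sum(),(y*w).sum()/w.sum())
print(px)
P={k:np.array(v) for k,v in px.items()}
P={k:(v+.5)/3.5-.5+[240,180] for k,v in P.items()}
def ang(q,p,dz=0):
    o,r=ray('scene',q); n=np.array([np.cos(p[2]),np.sin(p[2]),0]); c=np.array([p[0],p[1],105+dz])-13*n
    X=o+r*((c-o)@n)/(r@n)-c; yy=X@[-n[1],n[0],0]
    return np.rad2deg(np.arctan2(-yy,X[2])),np.hypot(yy,X[2])
if __name__=='__main__':
  for d in[(0,0,0,0),(4,0,0,0),(-4,0,0,0),(0,4,0,0),(0,-4,0,0),(0,0,.03,0),(0,0,-.03,0),(0,0,0,4),(0,0,0,-4)]:
    p=[P0[i]+d[i] for i in range(3)]
    A=[ang(P[k],p,d[3]) for k in('c3.png','b2.png','f2.png')]
    print(d,'a %.1f b %.1f f %.1f'%(A[0][0],A[1][0],A[2][0]),'r',[round(x[1],1) for x in A],'mid-f %.2f rot a-f %.1f'%((A[0][0]+A[1][0])/2-A[2][0],A[0][0]-A[2][0]))
E
python3 sens.py
```

```text
{'c3.png': (np.float64(185.4382490880667), np.float64(223.91636268890048)), 'b2.png': (np.float64(214.37877871825876), np.float64(271.63905683192263)), 'f2.png': (np.float64(193.8622030237581), np.float64(244.20691144708422))}
(0, 0, 0, 0) a -102.5 b -134.5 f -116.1 r [np.float64(68.8), np.float64(68.6), np.float64(68.6)] mid-f -2.42 rot a-f 13.6
(4, 0, 0, 0) a -106.8 b -136.8 f -119.7 r [np.float64(72.6), np.float64(74.7), np.float64(73.5)] mid-f -2.15 rot a-f 12.8
(-4, 0, 0, 0) a -97.7 b -131.7 f -111.9 r [np.float64(65.4), np.float64(62.6), np.float64(63.9)] mid-f -2.76 rot a-f 14.2
(0, 4, 0, 0) a -104.6 b -137.7 f -118.8 r [np.float64(65.8), np.float64(67.4), np.float64(66.3)] mid-f -2.38 rot a-f 14.1
(0, -4, 0, 0) a -100.6 b -131.4 f -113.6 r [np.float64(71.8), np.float64(69.9), np.float64(71.0)] mid-f -2.42 rot a-f 13.0
(0, 0, 0.03, 0) a -99.9 b -133.0 f -113.9 r [np.float64(67.9), np.float64(66.9), np.float64(67.1)] mid-f -2.62 rot a-f 13.9
(0, 0, -0.03, 0) a -105.1 b -135.9 f -118.2 r [np.float64(69.8), np.float64(70.4), np.float64(70.1)] mid-f -2.25 rot a-f 13.2
(0, 0, 0, 4) a -105.7 b -136.8 f -119.0 r [np.float64(69.7), np.float64(71.4), np.float64(70.4)] mid-f -2.24 rot a-f 13.3
(0, 0, 0, -4) a -99.2 b -132.0 f -113.0 r [np.float64(68.0), np.float64(65.8), np.float64(66.9)] mid-f -2.61 rot a-f 13.8
```

{"op": "drive_tool", "data": {"commands": [{"dx": -0.4, "dy": 1.5, "dz": 0, "yaw": 0}, {"dx": -0.4, "dy": 1.5, "dz": -0.2, "yaw": 0}, {"dx": 0, "dy": 0, "dz": 0, "yaw": 0}, {"dx": 0, "dy": 0, "dz": 0, "yaw": 0}, {"dx": 0, "dy": 0, "dz": 0, "yaw": 0}]}}

```text
t: 21.67
eef_pos: [476.5, 267.2, 153.0]
tcp_rot: [-3.139, 0.001, 1.843]
ft_force: [-4.7, -3.1, 2.0]
opening: 0.263
```

Run:
```python
from fit import *
look('f3'); look('f4')
```

```text
f3 t 21.7167 hole angle -117.9 depth -32.7
f4 t 21.7667 hole angle -117.9 depth -32.4
```

{"op": "drive_tool", "data": {"commands": [{"dx": -0.2, "dy": 0.6, "dz": 0, "yaw": 0}, {"dx": 0, "dy": 0, "dz": 0, "yaw": 0}, {"dx": 0, "dy": 0, "dz": 0, "yaw": 0}, {"dx": 0, "dy": 0, "dz": 0, "yaw": 0}, {"dx": 0, "dy": 0, "dz": 0, "yaw": 0}]}}

```text
t: 22.18
eef_pos: [476.4, 267.6, 153.0]
tcp_rot: [-3.139, 0.001, 1.843]
ft_force: [-3.8, -4.5, 0.9]
opening: 0.261
```

Run:
```python
from fit import *
a=look('f5'); s=env.state(); print(s['opening'],s['ft_force'],s['qvel'].round(4))
if -120<a<-117: print(env.job_done())
```

```text
f5 t 22.2333 hole angle -118.4 depth -36.9
0.26411233695483 [-3.49146626 -5.04197737  1.49562652] [ 0.0003 -0.0011 -0.001   0.0004  0.0006 -0.0012]
the job is handed in; nothing more can be done
None
```

View pics/f5.png

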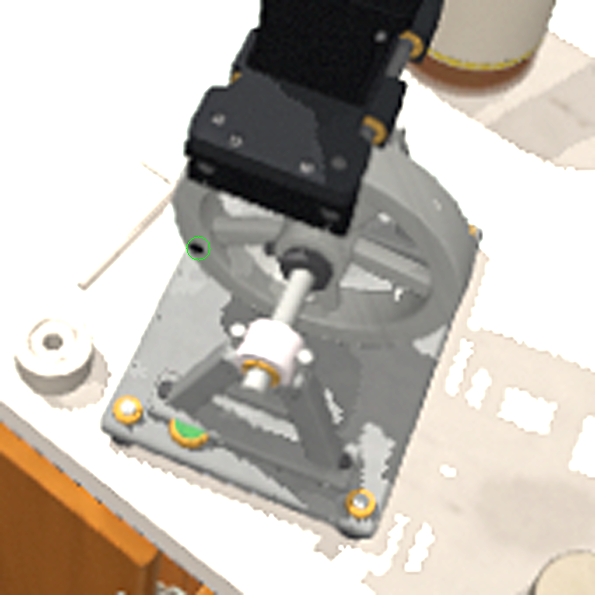

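The wheel is held still with the drilling at −118.4°, midway between its two rest positions, so the heavy side should be straight down. I handed the job in at 22 s with the fingers still gripping the rim.

- **Rest positions:** I turned the wheel to both sides and let go each time. It came to rest with the drilling at −102.4° from one side and −134.3° from the other. The first agreed with the roll it had already made at the start. The midpoint is −118.35°, so it sticks about 16° short on either side.
- **Last checks:** The scene camera read −118.4°. The opening of 0.26 matched the 26 mm rim, the joints were at rest, and the wrist force was about 6 N.
- **What disagreed:** After the first turn to the midpoint, the camera read −115.9° although the tool had moved far enough for about −118°. I trusted the camera and corrected in two small steps. A bias of a few degrees is possible in all the camera angles, but it would shift them together and leave the midpoint true to about half a degree.
- **Loose items:** I did not touch the hex key, the weight or the spanner. The hex key and the weight still show in the last picture where they lay.

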